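# Press a clock block flush in the gluing jig with its spacer

### The job

Set the dark wooden block flat into the pocket of the gluing jig, then slide the thin upright spacer down into the gap between the block and a fence, on the side where the gap is wide enough, until it stands on the jig. Then press the block down against its spring until its top is flush with the fence tops, and finish while still holding it pressed there: do not let go. Leave everything else on the bench where it is.

Things in the scene. Friction and masses are not known exactly. Their poses are not given: they have to be found in the camera images.
- jig: Gluing jig, a fixed plywood base 110 (its x) x 160 (its y) x 30 mm high. Origin at the centre of its underside; z up. In the centre of its top is a rectangular pocket 65 (x) x 51 (y) mm, 16 mm deep, with a 2 mm chamfer. Two fences stand on top of the base, one on either side of the pocket along its y.
- plunger (a joint): Round brass spring plunger, 36 mm across, in the middle of the pocket floor: 0 is up (its top 6 mm above the pocket floor), grows as it is pressed down, 0.006 m when its top is level with the pocket floor. The spring pushes up with 3 N at 0 and 9 N at 0.006; the block resting on it does not press it down by its own weight.
- fence_thin: The thinner fence, fixed on the jig: a brown wooden bar 90 (jig x) x 18 (jig y) x 24 mm high, parallel to the jig's x. Origin at the centre of its underside, 53 mm from the pocket centre along the jig's +y or -y (the side varies), on the base top 30 mm above the bench. A block centred in the pocket leaves a 20 mm gap to it.
- fence_thick: The thicker fence, fixed on the jig on the other side of the pocket: brown wooden bar 90 x 40 (jig y) x 24 mm high, origin at the centre of its underside, also 53 mm from the pocket centre. A block centred in the pocket leaves only a 9 mm gap to it.
- block_center (a point): Centre (half-way up) of the loose dark wooden block, 62 (its x) x 48 (its y) x 40 mm high, with a small pale round plug flush in its top; about 0.1 kg. It starts flat on the bench, plug up. In the pocket its x lies along the jig's x, either way round (1.5 mm play on each side). Resting on the plunger its underside is 20 mm above the bench and its top 60 mm, 6 mm above the fence tops; pressed right down its top is at 54 mm, level with the fence tops.
- spacer_center (a point): Centre (half-way up) of the loose spacer, a pale wooden plate standing on edge: 44 (its x) x 16 (its y) x 64 mm high; about 0.05 kg. In the gap its x lies along the jig's x, either way round, and it stands on the base top (30 mm above the bench), so its top reaches 94 mm.
- offcut_center (a point): Bystander: centre of a loose pale wooden offcut standing on end, like the spacer but twice as thick, 44 x 32 x 64 mm high; it fits neither gap.
- drum_center (a point): Bystander: centre of a loose wooden cord drum lying flat, 68 mm across, 28 mm high, with a groove round it.
- glue_center (a point): Bystander: centre of a loose white glue bottle, 60 mm across, 150 mm high, standing.
- mallet: Bystander: loose hammer lying on the bench; origin under its middle.
- driver: Bystander: loose screwdriver lying on the bench; origin under its middle.
- pin_cup: Bystander: loose white ceramic bowl, 70 mm across, 50 mm high; origin at the centre of its underside.
- collar_center (a point): Bystander: centre of a loose brass ring lying flat, 48 mm across, 16 mm high.

How it is judged:
On the way, in this order (a step that is already met when the one before it is completed fails the run):
1. the block sits flat and square in the jig's pocket (x of block_center in the frame of jig between -0.004 and 0.004 m and y of block_center in the frame of jig between -0.004 and 0.004 m and angle between block_center's own z axis and vertical below 0.08 rad and angle between the x axis of block_center and the x axis of jig, either way round below 0.1 rad and z of block_center in the frame of jig between 0.03 and 0.0425 m), for 0.2 s.
2. the spacer stands on the jig in the wide gap, between the block and the thinner fence, let go (x of block_center in the frame of jig between -0.004 and 0.004 m and y of block_center in the frame of jig between -0.004 and 0.004 m and angle between block_center's own z axis and vertical below 0.08 rad and angle between the x axis of block_center and the x axis of jig, either way round below 0.1 rad and x of spacer_center in the frame of jig between -0.018 and 0.018 m and y of spacer_center in the frame of jig between -0.047 and 0.047 m and z of spacer_center in the frame of jig between 0.055 and 0.0655 m and horizontal distance between spacer_center and fence_thin below 0.03 m and angle between spacer_center's own z axis and vertical below 0.12 rad and angle between the x axis of spacer_center and the x axis of jig, either way round below 0.15 rad and contact force between spacer and the fingers below 0.1 N), for 0.2 s.
At the end, for the whole second after the job is handed in: Fingers still press the block (over 3 N), its top within 2 mm of flush (plunger over 4 mm down), square in the pocket (4 mm, 0.1 rad); the spacer stands on the jig (foot within 3.5 mm) between block and thinner fence, within 18 mm of mid-length and 0.15 rad; all at rest (x of block_center in the frame of jig between -0.004 and 0.004 m and y of block_center in the frame of jig between -0.004 and 0.004 m and angle between block_center's own z axis and vertical below 0.08 rad and angle between the x axis of block_center and the x axis of jig, either way round below 0.1 rad and z of block_center in the frame of jig between 0.03 and 0.036 m and x of spacer_center in the frame of jig between -0.018 and 0.018 m and y of spacer_center in the frame of jig between -0.047 and 0.047 m and z of spacer_center in the frame of jig between 0.055 and 0.0655 m and horizontal distance between spacer_center and fence_thin below 0.03 m and angle between spacer_center's own z axis and vertical below 0.12 rad and angle between the x axis of spacer_center and the x axis of jig, either way round below 0.15 rad and value of joint plunger above 0.004 m and contact force between block and the fingers above 3 N and linear speed of each of block, spacer below 0.02 m/s); the arm keeps its last pose, push and grip.
It fails at once if a bystander is pushed more than 40 mm away or knocked over (distance of any of offcut_center, drum_center, glue_center, mallet, driver, pin_cup, collar_center from where it was at the start of the episode above 0.04 m or angle between any of offcut_center, drum_center, glue_center, pin_cup, collar_center's own z axis and vertical above 0.5 rad).
It also fails if it takes over 67 s, if anything falls off the work surface, if the arm or the gripper's body presses on something with over 40 N, if the wrist force passes 120 N, or if a joint passes its speed limit or range.

### The arm

A 6-joint arm with a two-finger parallel gripper is mounted at the origin on the work surface. World frame = base frame: x ahead of the robot, y to its left, z up, the work surface at z = 0. Lengths are in m, angles in rad, forces in N, time in s.
With the tool pointing down it reaches from about 0.25 to 0.8 m from the base axis. Payload 8.5 kg.
Tool frame: the origin (TCP) lies on the centre line of the jaws, within the pads' length; the fingertips stand 25 mm ahead of it and the grasp point (between the pads) lies 6 mm ahead of it (r.tip_extent is the z of the fingertips in the tool frame, in m); z points along the fingers, y is the line along which they close (so a half turn about z gives the same grasp; the last joint's range is limited). The gripper opens to 85 mm and grips with 20 to 120 N. Pads are 22 mm wide; open, the fingers measure 114 mm over their backs; the gripper's body (76 mm by 85 mm) begins 54 mm behind the grasp point. The pads swing forward as they close: fully open they stand 13 mm farther back than shut.
Start: joints at [1.203, 0.238, -0.013, 1.319, 0, 1.571], TCP at [0.189, 0.49, 0.256] pointing down, gripper open.
Joint ranges: [-2.66, 2.66], [-1.03, 1.9], [-1.14, 1.46], [-1.82, 2.27], [-1.45, 1.34], [-3.14, 3.14]. Speed limits (rad/s): [2.22, 2.22, 2.79, 3.14, 3.14, 3.14].

### API

Orientations are given as a unit quaternion [x, y, z, w].
In Python, from plant import r, claw, planner, viewer, nets, current_time, current_joint_pos, current_joint_velocities, current_effort, current_position, current_tcp_rot, current_force, current_moment, current_finger_gap, current_gripper_force gives the robot as it stands. The module is installed in compiled form; this text tells all that it offers. Calls block until the motion is done:
- r.move_pose(position, orientation): joint-space move of the TCP to a pose.
- r.move_linear(position, feed=0.15, orientation=None, until_force=None): straight line of the TCP; orientation=None keeps the orientation; feed is the mean speed in m/s. With until_force (N) it stops when the force on the tool has changed by that much, and returns True; else False.
- r.move_j(angles): joint-space move.
- claw.gripper_to(opening, effort=None): opening from 0.0 (shut) to 1.0 (fully open); effort is the grip in N (None keeps the last); returns when the fingers have stopped.
- r.pause(seconds).
- planner.inverse_kinematics(position, orientation): joint angles nearest the present ones, or None.
- viewer.get_image(name): name is "scene" or "top" or "wrist"; returns the picture (384x512x3 uint8, red, green, blue); there is no depth.
- viewer.camera_info(name): a dict with "fx", "fy", "cx", "cy" (pixels), "k1" (the pictures are not rectified: a ray, as slopes to the right and down, at radius r is drawn at 1 + k1 r^2 times it, then the intrinsics apply), "R" (3x3) and "t" (3): a world point X has camera coordinates R X + t; the wrist camera has in their place "T_tool_cam" (4x4, takes a point from camera to tool coordinates, whose origin is the TCP and whose axes are the flange's). Camera axes: x right, y down, z forward; pixel columns grow to the right and rows downward; lengths in m; the calibration is good to about 2 mm. A picture is of the moment at which its call begins: read the wrist's pose just before it. camera_info takes no time and is no camera call.
A pose or a line that the arm cannot do raises r.IKError and nothing moves.
- r.close_job(): hands the job in; it is judged then, once.
Trained networks look in the newest picture that a camera, given by its name, has taken for a name from the list of things; names that differ only in an ending like _2 or _b are one class to them, and where a whole thing is asked for, a point or a joint stands for the part that bears it (a point fixed in the world has none). Each returns a list of dicts, best first, with "conf" (0 to 1); they miss things now and then, are a little off and sometimes report something else, mostly with a low value. They report only what shows in the picture. A call takes as long as a camera call.
- nets.recognise(camera, query): "location" ([row, column] as shares, 0 to 1, of the picture: columns of its width, rows of its height, amid what is visible of it).
- nets.landmark_of(camera, query): "location" ([row, column] as shares, 0 to 1, of the picture: columns of its width, rows of its height: a listed point, or the origin of a listed thing).
Readings, each from a call of its own:
- current_time(): time.
- current_joint_pos(): joint angles.
- current_joint_velocities(): joint speeds.
- current_effort(): joint torques, N m.
- current_position(): TCP position.
- current_tcp_rot(): TCP orientation.
- current_force(): force on the tool from outside, world axes, zero at the start.
- current_moment(): the same for the moment, N m.
- current_finger_gap(): opening from 0.0 (shut) to 1.0 (fully open).
- current_gripper_force(): force on a finger pad.
Only numpy, scipy, OpenCV 4.12 (cv2) and the standard library are available. Lean on these libraries where they do the work, as an engineer would, in place of code of your own. Each camera call takes 0.05 s, during which the arm holds its last target. There are 200 camera calls.

## Working session

There is one attempt and no reset: what is moved stays moved. The work goes in short steps, each a Python script; the robot and the scene stay as the last script left them, time stands still between calls to the robot, and variables do not carry over. Pictures are saved under pics/ and viewed, at most 10 in all, crops included, and the job is handed in when it is done.

```bash
mkdir -p pics; cat > h.py <<'E'
import numpy as np, cv2
from scipy.spatial.transform import Rotation as Ro
from plant import *
def cam(name, pose=None):
    c=viewer.camera_info(name)
    if "R" in c and c["R"] is not None: R=np.array(c["R"]);t=np.array(c["t"])
    else:
        p,q=pose; T=np.eye(4);T[:3,:3]=Ro.from_quat(q).as_matrix();T[:3,3]=p
        W=np.linalg.inv(T@np.array(c["T_tool_cam"])); R,t=W[:3,:3],W[:3,3]
    K=np.array([[c["fx"],0,c["cx"]],[0,c["fy"],c["cy"]],[0,0,1.]])
    return K,np.array([c["k1"],0,0,0.]),R,t
def px2w(C,uv,z):
    K,d,R,t=C
    n=cv2.undistortPoints(np.array(uv,float).reshape(-1,1,2),K,d).reshape(-1,2)
    r=np.c_[n,np.ones(len(n))]@R; o=-R.T@t
    return o+r*((z-o[2])/r[:,2])[:,None]
def w2px(C,X):
    K,d,R,t=C
    return cv2.projectPoints(np.array(X,float).reshape(-1,1,3),cv2.Rodrigues(R)[0],t,K,d)[0].reshape(-1,2)
def shot(name,f):
    pose=(np.array(current_position()),np.array(current_tcp_rot()))
    im=viewer.get_image(name); cv2.imwrite("pics/"+f,np.ascontiguousarray(im[:,:,::-1])); return im,cam(name,pose)
def down(yaw): # tool y (closing line) at world angle yaw+90deg ; tool x at yaw
    return (Ro.from_euler('z',yaw)*Ro.from_euler('x',np.pi)).as_quat()
E
python3 - <<'E'
from h import *
for n in("top","scene"):
    im,C=shot(n,n+"0.png"); print(n,C[0][0,0],(-C[2].T@C[3]).round(3))
    for q,z in(("jig",0),("block_center",.02),("spacer_center",.032),("offcut_center",.032),("fence_thin",.03),("fence_thick",.03),("drum_center",.014),("glue_center",.075),("mallet",0),("driver",0),("pin_cup",0),("collar_center",.008)):
        for d in nets.landmark_of(n,q)[:2]:
            uv=(d["location"][1]*512,d["location"][0]*384); print(q,np.round(uv),round(d["conf"],2),px2w(C,[uv],z)[0].round(3))
print(current_time(),current_tcp_rot(),r.tip_extent)
a,b=[cv2.imread(f"pics/{n}0.png") for n in("top","scene")]
cv2.imwrite("pics/v1.png",cv2.resize(a,(800,600)));cv2.imwrite("pics/v2.png",cv2.resize(b,(800,600)))
E
```

```text
top 476.6260756903892 [ 0.42  -0.082  1.499]
jig [234. 207.] 0.8 [ 0.575 -0.03   0.   ]
jig [170. 255.] 0.62 [0.423 0.17  0.   ]
block_center [138. 192.] 0.57 [0.616 0.272 0.02 ]
spacer_center [312. 237.] 0.68 [ 0.479 -0.271  0.032]
spacer_center [130. 236.] 0.34 [0.478 0.288 0.032]
offcut_center [131. 237.] 0.51 [0.476 0.287 0.032]
fence_thin [253. 201.] 0.62 [ 0.591 -0.09   0.03 ]
fence_thick [216. 212.] 0.8 [0.555 0.026 0.03 ]
drum_center [175. 258.] 0.76 [0.414 0.151 0.014]
glue_center [178. 138.] 0.62 [0.778 0.141 0.075]
mallet [374. 204.] 0.87 [ 0.587 -0.472  0.   ]
driver [270. 257.] 0.65 [ 0.418 -0.144  0.   ]
driver [318. 177.] 0.56 [ 0.672 -0.296  0.   ]
pin_cup [272. 254.] 0.86 [ 0.428 -0.15   0.   ]
collar_center [350. 223.] 0.74 [ 0.526 -0.395  0.008]
collar_center [219. 210.] 0.7 [0.563 0.018 0.008]
scene 489.93444013927524 [ 1.106 -0.8    1.203]
jig [265. 192.] 0.68 [ 0.578 -0.025  0.   ]
block_center [327. 141.] 0.71 [0.621 0.262 0.02 ]
spacer_center [185. 225.] 0.75 [ 0.483 -0.285  0.032]
offcut_center [297. 114.] 0.63 [0.473 0.298 0.032]
fence_thin [256. 200.] 0.54 [ 0.589 -0.087  0.03 ]
fence_thick [274. 177.] 0.81 [0.58  0.018 0.03 ]
drum_center [257. 135.] 0.6 [0.417 0.142 0.014]
glue_center [348. 175.] 0.93 [0.769 0.132 0.075]
mallet [258. 199.] 0.72 [ 0.577 -0.06   0.   ]
mallet [165. 304.] 0.68 [ 0.593 -0.489  0.   ]
driver [239. 269.] 0.94 [ 0.683 -0.287  0.   ]
pin_cup [201. 192.] 0.86 [ 0.422 -0.15   0.   ]
collar_center [172. 267.] 0.56 [ 0.536 -0.401  0.008]
1.3 [ 1.82838915e-01  9.83142883e-01 -5.64634528e-05 -2.08991270e-05] 0.025
```

View pics/v1.png

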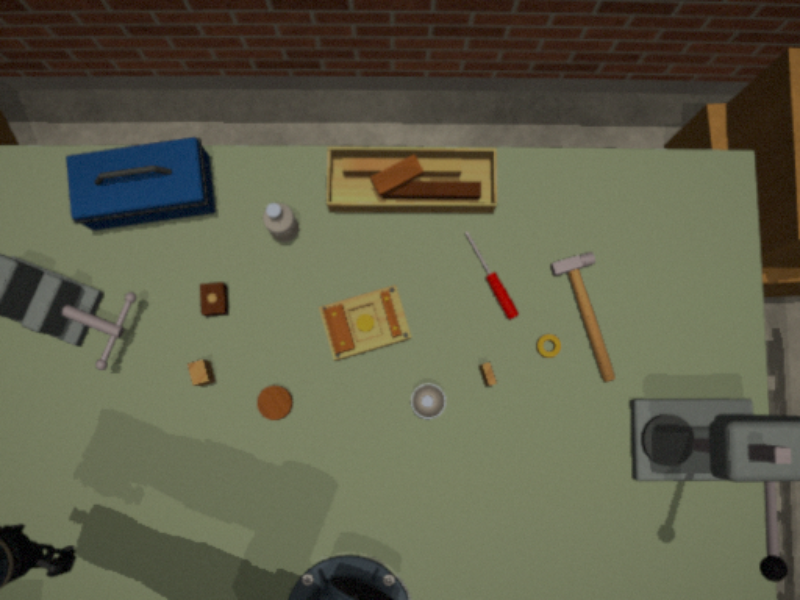

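View pics/v2.png

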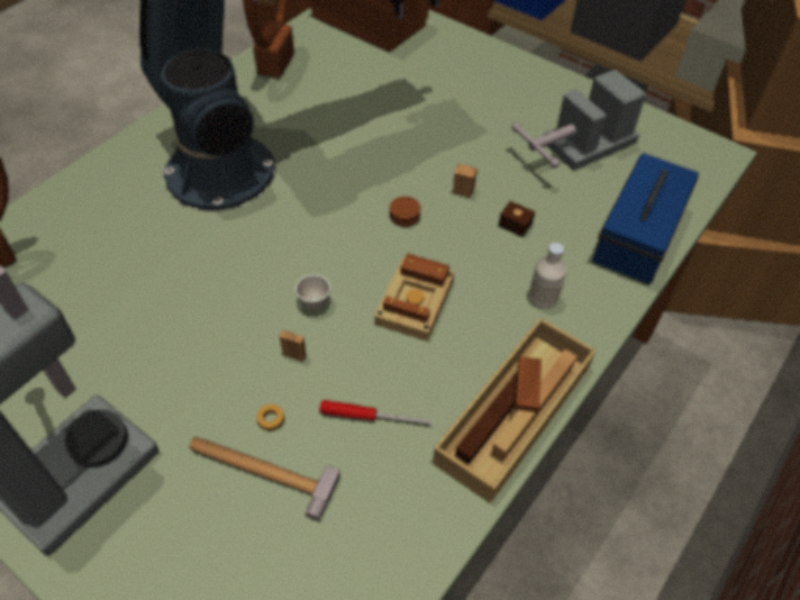

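The top view shows the jig at (366,322), with the thin fence on its right (−y) side. The block is at (213,298), the spacer at (488,374) and the offcut at (200,372). The nets agree with this. Next, closer looks with the wrist camera.

```bash
python3 - <<'E'
from h import *
c=viewer.camera_info("wrist"); T=np.array(c["T_tool_cam"]); print(T.round(3),c["fx"],c["k1"])
def hover(xy,yaw,h,zt,f):
    q=down(yaw)
    # aim camera axis at xy at height zt
    R=Ro.from_quat(q).as_matrix(); o=R@T[:3,3]; d=R@T[:3,2]
    s=(zt-(h+o[2]))/d[2]; p=np.array([*xy,h])-np.array([*(o+s*d)[:2],0])
    r.move_pose(p,q); r.pause(.2)
    im,C=shot("wrist",f); print(f,current_time(),p.round(3)); np.save("pics/"+f[:-4]+".npy",np.r_[current_position(),current_tcp_rot()])
    return C
def land(C,q,z):
    for d in nets.landmark_of("wrist",q)[:2]:
        uv=(d["location"][1]*512,d["location"][0]*384); print(q,np.round(uv),round(d["conf"],2),px2w(C,[uv],z)[0].round(4))
C=hover((.619,.267),np.pi/2,.25,.04,"wb.png"); land(C,"block_center",.02)
C=hover((.577,-.028),np.pi/2+.3,.25,.03,"wj.png")
for q,z in(("jig",0),("fence_thin",.03),("fence_thick",.03)): land(C,q,z)
C=hover((.481,-.278),np.pi/2+.3,.25,.06,"ws.png"); land(C,"spacer_center",.032)
cv2.imwrite("pics/v3.png",np.hstack([cv2.imread(f"pics/{n}.png")[:, :] for n in("wb","wj")])[:, :]) 
a=[cv2.resize(cv2.imread(f"pics/{n}.png"),(400,300)) for n in("wb","wj","ws")]
cv2.imwrite("pics/v3.png",np.vstack([np.hstack(a[:2]),np.hstack([a[2],a[2]*0])]))
print(current_time(),r.tip_extent)
E
```

```text
[[ 0.001 -0.945 -0.326  0.084]
 [ 1.     0.001  0.001  0.001]
 [-0.001 -0.326  0.945 -0.117]
 [ 0.     0.     0.     1.   ]] 280.0406869109297 -0.03372017175944413
wb.png 3.2667 [0.618 0.296 0.25 ]
block_center [258. 191.] 0.87 [0.621  0.2748 0.02  ]
wj.png 4.7083 [0.566 0.002 0.25 ]
jig [254. 199.] 0.6 [ 0.5779 -0.0344  0.    ]
fence_thin [253. 239.] 0.97 [ 0.5901 -0.0791  0.03  ]
fence_thick [256. 159.] 0.87 [0.5611 0.0253 0.03  ]
ws.png 6.175 [ 0.474 -0.258  0.25 ]
spacer_center [254. 188.] 0.67 [ 0.4774 -0.2697  0.032 ]
6.225 0.025
```

View pics/v3.png

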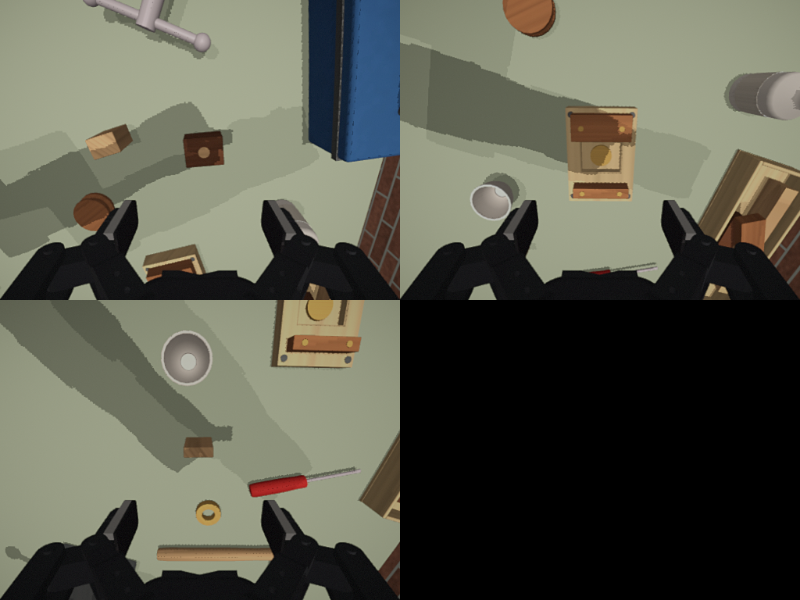

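The wrist views are sharp. In 400x300 tile pixels, the block is at (203,150), the jig at (600,153), and the spacer at (198,147 of its tile). I'll fit the known box shapes to their silhouettes.

```bash
cat > fit.py <<'E'
from h import *
from scipy.optimize import minimize
def box(cx,cy,lx,ly,z0,z1): return np.array([[cx+a*lx/2,cy+b*ly/2,z] for a in(-1,1) for b in(-1,1) for z in(z0,z1)])
MODEL=dict(block=[box(0,0,.062,.048,0,.04)],spacer=[box(0,0,.044,.016,0,.064)],
 jig=[box(0,0,.11,.16,0,.03),box(0,-.053,.09,.018,.03,.054),box(0,.053,.09,.04,.03,.054)])
def place(P,p): c,s=np.cos(p[2]),np.sin(p[2]); return np.c_[P[:,0]*c-P[:,1]*s+p[0],P[:,0]*s+P[:,1]*c+p[1],P[:,2]]
def fit(im,C,kind,p0,dbg,S=6,z=0.):
    off=np.array([0,0,z])
    uv0=np.vstack([w2px(C,place(P,p0)+off) for P in MODEL[kind]])
    lo=np.floor(uv0.min(0)-14).astype(int);hi=np.ceil(uv0.max(0)+14).astype(int)
    lo=np.maximum(lo,0); cr=np.ascontiguousarray(im[lo[1]:hi[1],lo[0]:hi[0]])
    big=cv2.resize(cr,None,fx=S,fy=S,interpolation=cv2.INTER_CUBIC).astype(float)
    m=((big[:,:,0]-big[:,:,1])>(0.01*big[:,:,1])).astype(np.uint8)
    m=cv2.morphologyEx(m,cv2.MORPH_CLOSE,np.ones((5*S,5*S),np.uint8))
    n,l,st,_=cv2.connectedComponentsWithStats(m); m=(l==1+np.argmax(st[1:,4])).astype(np.uint8)
    cs,_=cv2.findContours(m,cv2.RETR_EXTERNAL,cv2.CHAIN_APPROX_NONE); m=cv2.drawContours(m*0,cs,-1,1,-1)
    def pts(p): return [((w2px(C,place(P,p)+off)-lo+.5)*S-.5) for P in MODEL[kind]]
    def cost(p):
        g=np.zeros_like(m)
        for q in pts(p): cv2.fillConvexPoly(g,np.round(cv2.convexHull(q.astype(np.float32))*16).astype(np.int32),1,shift=4)
        return 1-(g&m).sum()/(g|m).sum()
    best=None
    for d in(0,.2,-.2):
        s=np.array(p0)+[0,0,d]
        o=minimize(cost,s,method="Nelder-Mead",options=dict(initial_simplex=[s,s+[.006,0,0],s+[0,.006,0],s+[0,0,.1]],xatol=1e-4,fatol=1e-5,maxiter=250))
        if best is None or o.fun<best.fun: best=o
    v=big.clip(0,255).astype(np.uint8)[:,:,::-1].copy()
    for q in pts(best.x):
        q=q.round().astype(int)
        for i in range(8):
            for j in(1,2,4):
                if not i&j: cv2.line(v,tuple(map(int,q[i])),tuple(map(int,q[i|j])),(255,0,255),1)
    cv2.drawContours(v,cs,-1,(0,255,0),1); cv2.imwrite("pics/"+dbg,v)
    print(kind,best.x.round(4),"1-IoU",round(best.fun,4),flush=True); return best.x,v
def load(n): a=np.load(f"pics/{n}.npy"); return cv2.imread(f"pics/{n}.png")[:,:,::-1],cam("wrist",(a[:3],a[3:]))
E
python3 - <<'E'
from fit import *
vs=[fit(*load(n),k,p,"d_"+k+".png")[1] for n,k,p in(("wb","block",(.619,.27,0.)),("wj","jig",(.577,-.03,.3)),("ws","spacer",(.479,-.275,.3)))]
cv2.imwrite("pics/v4.png",np.hstack([cv2.resize(v,(266,int(v.shape[0]*266/v.shape[1])))[:400] if v.shape[0]*266/v.shape[1]>=400 else cv2.copyMakeBorder(cv2.resize(v,(266,int(v.shape[0]*266/v.shape[1]))),0,400-int(v.shape[0]*266/v.shape[1]),0,0,0) for v in vs]))
E
```

```text
block [0.625  0.2759 0.0919] 1-IoU 0.0209
jig [ 0.5793 -0.0275  0.2909] 1-IoU 0.0139
spacer [ 0.477  -0.2691  0.3183] 1-IoU 0.0156
```

View pics/v4.png

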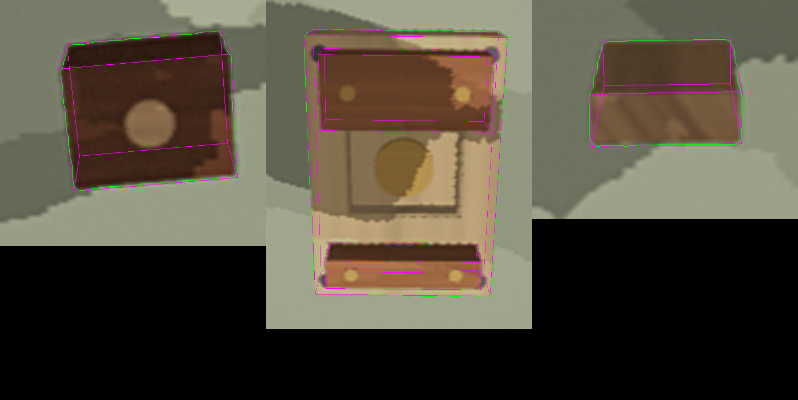

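The fits are good (IoU 0.98–0.99): the wireframes match the outlines of the block, jig and spacer. Next I'll centre the block by gently squeezing it on both axes. Another look then gives the camera bias, and I grasp and lift.

```bash
python3 - <<'E'
from fit import *
im,C=load("wb"); a=np.load("pics/wb.npy"); R=Ro.from_quat(a[3:]).as_matrix()
for z in(.012,.025,.038): print(z,w2px(C,[a[:3]+R@[.011,s*.0425,z] for s in(-1,1)]).round(0).tolist())
B=np.array([.625,.2759]); y=.0919
q1,q2=down(y),down(y+np.pi/2)
r.move_pose([*B,.12],q1); print(current_time())
r.move_linear([*B,.042],feed=.12)
claw.gripper_to(0.0,20); print("y gap",current_finger_gap(),current_gripper_force(),current_position(),r.tip_extent)
claw.gripper_to(1.0); r.move_linear([*B,.09],feed=.15); print(current_time())
r.move_pose([*B,.09],q2); r.move_linear([*B,.042],feed=.12)
claw.gripper_to(0.0,20); print("x gap",current_finger_gap(),current_gripper_force(),current_position(),current_force())
claw.gripper_to(1.0); print(current_time())
T=np.array(viewer.camera_info("wrist")["T_tool_cam"])
R=Ro.from_quat(q2).as_matrix();p=np.array([.618,.296,.25])
p[:2]+= [.006,.009]
r.move_pose(p,q2); r.pause(.2)
im,C=shot("wrist","wb2.png")
x,_=fit(im,C,"block",(*B,y),"d_b2.png"); print("bias est-true world",x-[*B,y],current_time())
E
```

```text
0.012 [[173.0, 253.0], [335.0, 253.0]]
0.025 [[180.0, 242.0], [329.0, 242.0]]
0.038 [[185.0, 232.0], [324.0, 232.0]]
9.2333
y gap 0.5562114076175856 22.0057412981987 [0.62538181 0.2761061  0.04281257] 0.025
11.4
x gap 0.7186632857623448 23.10963213443756 [0.62564554 0.27618574 0.04319299] [ 0.20790246 -0.63885599  5.85103765]
16.5583
block [0.626  0.2773 0.0879] 1-IoU 0.0186
bias est-true world [ 0.00096484  0.00141878 -0.00397181] 17.6583
```

Bias is about (1.0, 1.4) mm. The open tips sit about 12 mm ahead of the TCP, so I'll grasp at TCP z=0.036 and insert.

```bash
python3 - <<'E'
from h import *
B=np.array([.625,.2759]); y=.0919; q2=down(y+np.pi/2)
J=np.array([.5783,-.0289]); qj=down(.2909+np.pi/2)
r.move_pose([*B,.09],q2); r.move_linear([*B,.036],feed=.1)
claw.gripper_to(0.0,40); print(current_finger_gap(),current_position()[2])
r.move_linear([*B,.14],feed=.2); r.move_pose([*J,.14],qj)
r.move_linear([*J,.070],feed=.12); r.pause(.2)
print(current_finger_gap(),current_position(),current_force(),current_time())
h=r.move_linear([*J,.056],feed=.02,until_force=10)
print(h,current_position(),current_force(),current_moment(),current_time())
E
```

```text
0.7179454968053771 0.037119437399062136
0.7173499141475821 [ 0.57883669 -0.02887458  0.07083598] [-0.70523713  0.01978995  0.17070928] 22.1667
False [ 0.57811965 -0.02889811  0.05611655] [-0.77366016 -0.34829443  2.60639668] [0.0500938  0.49931147 0.02011391] 23.0167
```

Block is in and rests on the plunger: 2.6 N at the expected height. Release it, check with a picture, then pick up the spacer.

```bash
python3 - <<'E'
from fit import *
J=np.array([.5783,-.0289]); qj=down(.2909+np.pi/2)
claw.gripper_to(1.0); print(current_finger_gap(),current_time())
r.move_linear([*J,.13],feed=.2)
r.move_pose([.566,.002,.25],qj); r.pause(.2)
im,C=shot("wrist","wj2.png")
np.save("pics/wj2.npy",np.r_[current_position(),current_tcp_rot()])
uv=w2px(C,[[*J,.05]])[0].astype(int); 
cr=im[uv[1]-65:uv[1]+65,uv[0]-75:uv[0]+75,::-1]; cv2.imwrite("pics/v5.png",cv2.resize(cr,None,fx=4.5,fy=4.5,interpolation=cv2.INTER_CUBIC)); print(uv)
E
```

```text
1.006344668160642 23.3833
[258 208]
```

View pics/v5.png

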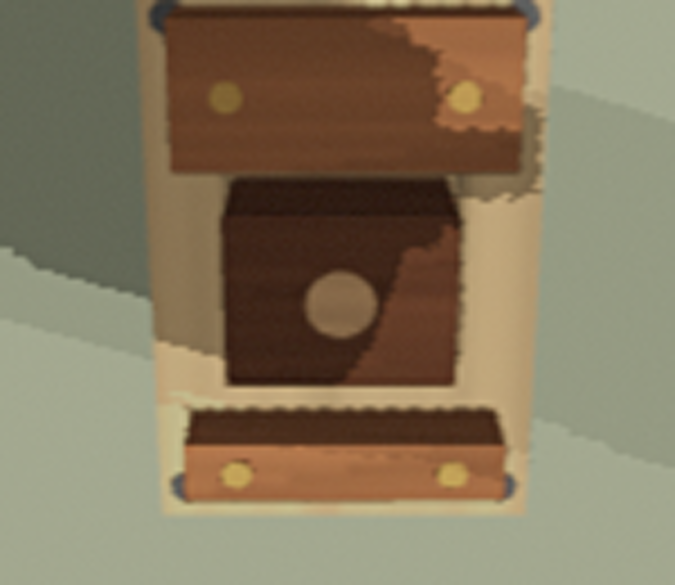

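The block sits square in the pocket, plug up at (340,303), with the wide gap to the thin fence below it at about y 395. Now the spacer.

```bash
python3 - <<'E'
from h import *
S=np.array([.476,-.2705]); qs=down(.3183)
r.move_pose([*S,.14],qs); claw.gripper_to(.5); print(current_joint_pos(),current_time())
r.move_linear([*S,.04],feed=.12)
claw.gripper_to(0.0,20); print("low",current_finger_gap(),current_position(),current_force())
claw.gripper_to(.4); r.move_linear([*S,.064],feed=.1)
claw.gripper_to(0.0,35); print("high",current_finger_gap(),current_position(),current_time())
r.move_linear([*S,.17],feed=.2)
y=.2909; J=np.array([.5783,-.0289]); G=J-.034*np.array([-np.sin(y),np.cos(y)])
qg=down(y); r.move_pose([*G,.17],qg); r.move_linear([*G,.135],feed=.1); r.pause(.2)
print(G,current_finger_gap(),current_position(),current_force(),current_moment(),current_time())
im,C=shot("wrist","ws2.png"); cv2.imwrite("pics/v6.png",cv2.resize(im[90:,:,::-1],(800,460)))
E
```

```text
[-5.16312432e-01  3.39678234e-01 -1.77403074e-01  1.05356709e+00
  1.17023221e-05  2.30646278e+00] 26.3833
low 0.18635575339302823 [ 0.47643207 -0.2707328   0.04074385] [0.18053408 0.74941671 5.76836712]
high 0.17918826026516058 [ 0.47571438 -0.27033004  0.06348943] 28.7083
[ 0.58805169 -0.06147153] 0.17936530750557522 [ 0.58847732 -0.06171356  0.13579537] [-0.17833942 -0.29455778 -0.24798745] [-0.00815697  0.0456191  -0.01696669] 31.0333
```

View pics/v6.png

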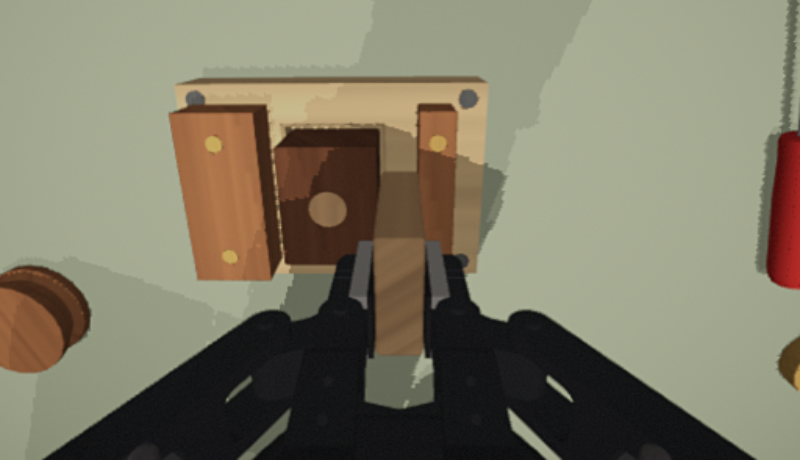

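The spacer is held upright over the gap: its foot is at x 379–420, between the block edge (379) and the fence (417). Descend.

```bash
python3 - <<'E'
from h import *
G=np.array([.5881,-.0615]); 
h=r.move_linear([*G,.093],feed=.03,until_force=6)
print(h,current_position(),current_force(),current_moment(),current_finger_gap(),current_time())
E
```

```text
True [ 0.58801994 -0.06151583  0.09342134] [-0.5695853   0.19994414  6.72057279] [0.05158385 0.10541804 0.00472157] 0.18041593042496903 32.4167
```

Foot landed at the expected height. Release, rise, check, then shut the gripper for pressing.

```bash
python3 - <<'E'
from fit import *
G=np.array([.5881,-.0615]); J=np.array([.5783,-.0289]); qj=down(.2909+np.pi/2)
claw.gripper_to(.4); r.pause(.3); print(current_finger_gap(),current_force())
r.move_linear([*G,.18],feed=.12)
r.move_pose([.566,.002,.25],qj); r.pause(.2)
im,C=shot("wrist","wj3.png"); claw.gripper_to(0.0,40)
fit(im,C,"spacer",(*G,.29),"d_s3.png",z=.03); print(current_time())
uv=w2px(C,[[*J,.05]])[0].astype(int); 
cr=im[uv[1]-65:uv[1]+65,uv[0]-75:uv[0]+75,::-1]; cv2.imwrite("pics/v7.png",cv2.resize(cr,None,fx=4.5,fy=4.5,interpolation=cv2.INTER_CUBIC)); print(uv,r.tip_extent)
E
```

```text
0.4000854040926663 [0.42192425 0.45884936 1.23361169]
spacer [ 0.5985 -0.0531  0.0252] 1-IoU 0.6187
35.9083
[257 207] 0.025
```

View pics/v7.png

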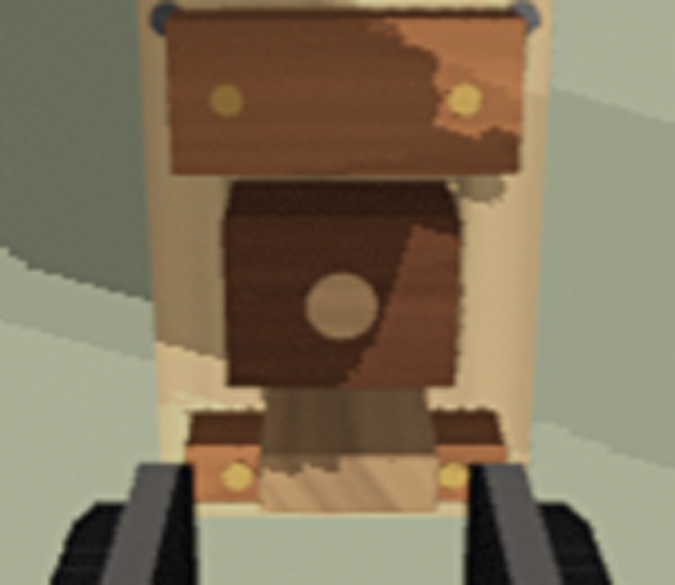

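The spacer stands upright and square between the block and the thin fence, its top at (348,483). The fit number doesn't apply here because everything around it is wood-coloured. Now press.

```bash
python3 - <<'E'
from h import *
J=np.array([.5783,-.0289]); qj=down(.2909+np.pi/2)
r.move_pose([*J,.13],qj); r.move_linear([*J,.092],feed=.12); r.pause(.3); f0=current_force()
h=r.move_linear([*J,.074],feed=.02,until_force=22)
print(h,current_position(),current_time()); r.pause(.5)
print(f0,current_force(),current_moment(),current_position(),current_finger_gap(),current_time())
im,C=shot("scene","end.png"); t=im[120:250,200:330,::-1]
w,_=shot("wrist","endw.png")
cv2.imwrite("pics/v8.png",np.hstack([cv2.resize(t,(400,400),interpolation=cv2.INTER_CUBIC),cv2.resize(w[:,64:448,::-1],(400,400))]))
E
```

```text
True [ 0.57847088 -0.02892727  0.07924588] 37.9167
[-0.07216544  0.46013873 -0.38054537] [-2.16243234  0.37940856  7.58675023] [ 0.01033223  0.33164964 -0.00919295] [ 0.57849356 -0.02889618  0.07916751] -0.004046147482454879 38.4167
```

View pics/v8.png

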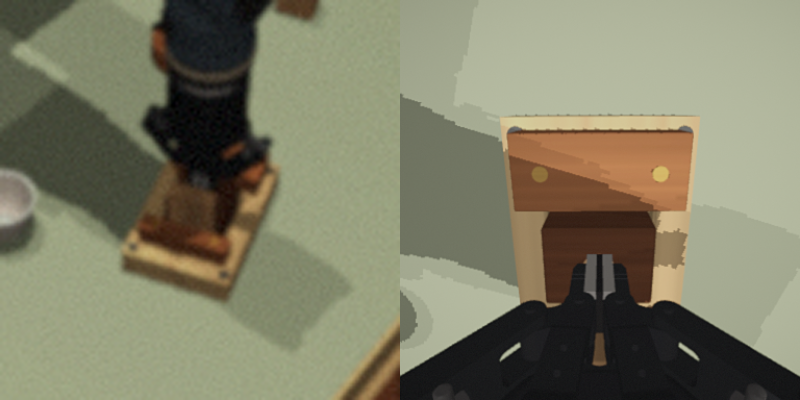

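Block top is about flush and the force is 8 N. I'll push slightly further for margin and hand in.

```bash
python3 - <<'E'
from h import *
h=r.move_linear([.5783,-.0289,.0777],feed=.01,until_force=20); r.pause(.6)
f=current_force(); print(h,f,current_position(),current_time())
if f[2]>6: print(r.close_job())
E
```

```text
False [-4.0592943   0.68810738 16.99106307] [ 0.57846684 -0.02891978  0.079037  ] 39.3667
the job is handed in; nothing more can be done
None
```

I handed the job in at about 39 s: the block is in the pocket, the spacer stands in the wide gap by the thin fence, and the shut fingers hold the block flush at about 17 N; the verdict was not shown.

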